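# Turn a tray of ceramic blocks over into its empty twin

### The arm

A 6-joint arm with a two-finger parallel gripper is mounted at the origin on the work surface. World frame = base frame: x ahead of the robot, y to its left, z up, the work surface at z = 0. Lengths are in mm, angles in rad, forces in N, time in s.
With the tool pointing down it reaches from about 275 to 1000 mm from the base axis. Payload 8.4 kg.
Tool frame: the origin (TCP) lies midway between the tips of the shut fingers; the grasp point (between the pads) lies 19 mm behind it; z points along the fingers, y is the line along which they close (so a half turn about z gives the same grasp; the last joint's range is limited). The gripper opens to 85 mm and grips with 20 to 120 N. Pads are 22 mm wide; open, the fingers measure 114 mm over their backs; the gripper's body (76 mm by 85 mm) begins 54 mm behind the grasp point. The pads swing forward as they close: fully open they stand 13 mm farther back than shut.
Start: joints at [1.182, 0.353, 1.633, -0, 1.155, -0.002], TCP at [235.765, 578.829, 231.281] pointing down, gripper open.
Joint ranges: [-2.63, 2.63], [-0.92, 2.1], [0.06, 2.66], [-1.3, 4.44], [0, 2.69], [-3.02, 3.02]. Speed limits (rad/s): [2.22, 2.22, 2.79, 3.14, 3.14, 3.14].

### API

Orientations are given as a unit quaternion [x, y, z, w].
In Python, from cell import env gives the robot as it stands. The module is installed in compiled form; this text tells all that it offers. Calls block until the motion is done:
- env.move_to(position, orientation): joint-space move of the TCP to a pose.
- env.move_l(position, rot=None, vel=150, guard=None): straight line of the TCP; rot=None keeps the orientation; vel is the mean speed in mm/s. With guard (N) it stops when the force on the tool has changed by that much, and returns True; else False.
- env.set_joints(angles): joint-space move.
- env.grip(opening, f_grip=None): finger opening in mm; f_grip is the grip in N (None keeps the last); returns when the fingers have stopped.
- env.pause(seconds).
- env.ik(position, orientation): joint angles nearest the present ones, or None.
- env.grab_frame(name): name is "side" or "top"; returns (picture, depth): 420x560x3 uint8, blue, green, red; 420x560 float32, mm along the optical axis (not along the pixel's ray), 0 where there is no reading.
- env.calibration(name): a dict with "fov_y" (degrees; the focal length in pixels is half the picture's height over the tangent of half this angle, whatever the lens; pixels are square), "cx", "cy" (the principal point, pixels), "k1" (the pictures are not rectified: a ray, as slopes to the right and down, at radius r is drawn at 1 + k1 r^2 times it, then the intrinsics apply), "camera_from_world" (4x4, takes a point from world to camera coordinates). Camera axes: x right, y down, z forward; pixel columns grow to the right and rows downward; lengths in mm; the calibration is good to about 2 mm. A picture is of the moment at which its call begins. calibration takes no time and is no camera call.
A pose or a line that the arm cannot do raises env.Unreachable and nothing moves.
- env.job_done(): hands the job in; it is judged then, once.
Readings, each from a call of its own:
- env.get_clock(): time.
- env.get_qpos(): joint angles.
- env.get_joint_vel(): joint speeds.
- env.get_joint_efforts(): joint torques, N m.
- env.get_eef_pos(): TCP position.
- env.get_orientation(): TCP orientation.
- env.get_wrist_force(): force on the tool from outside, world axes, zero at the start.
- env.get_torque(): the same for the moment, N m.
- env.get_gripper_width(): finger opening in mm.
- env.get_grip_force(): force on a finger pad.
Only numpy, scipy, OpenCV 4.12 (cv2) and the standard library are available. Lean on these libraries where they do the work, as an engineer would, in place of code of your own. Each camera call takes 0.05 s, during which the arm holds its last target. There are 200 camera calls.

### The job

The three ceramic blocks in the tray on the turn-over stand must be turned over into an empty tray of the same size. Find the matching empty tray, which lies face-down on the bench, lay it as it is, squarely on top of the loaded tray, and let go of it. Then lift the stand's leaf by its bar and swing it up and fully over, so that both trays end upside-down on the other side with all the blocks in the pockets of the tray that was empty.

Things in the scene. Friction and masses are not known exactly. Their poses are not given: they have to be found in the camera images.
- empty_tray_mid (a point): the empty tray: bare aluminium, 96 (x) x 56 (y) x 18 mm high, 100 g, face-down on the bench, its back up showing three pocket outlines in a row (a bystander of 66 x 56 mm shows two: not that). Grip it across the 56 mm at mid-length; either way round is alike. The point is its centre, 9 mm above the bench; z is up while face-down, the pockets open to -z.
- full_tray_mid (a point): the loaded twin, 96 (x) x 56 x 18 mm, pockets up: three along x, 28 x 50 mm, 15 mm deep, walls and floor 3 mm, a loose block in each below the rim. It lies loose on the stand's leaf, x square to the hinge, underside 20 mm above the bench, some 8 to 13 mm from a fence by the hinge, 29 mm high, against which both trays slide when the leaf rises. The point is its centre, half-way up.
- stand_hinge (a point): middle of the hinge axis of the turn-over stand, 39 mm above the bench. The stand is a fixed grey plate, 230 x 110 mm, with two leaves on one level hinge along this frame's y. The leaf with the loaded tray lies on the -x side and is swung up (+z) and over to the +x side.
- back_leaf (a joint): angle of the second leaf (grey, 80 mm long, 76 mm wide), rad: 0 upright beside the hinge, top 123 mm above the bench, 1.57 flat on the +x side. Its hinge is stiff (0.7 N m): it stays where it is pushed. When the first leaf reaches upright the trays (36 mm together, in the 38 mm between the leaves) lean on it, and it is pushed down flat along with them.
- leaf_handle (a point): middle of the leaf's lifting bar: round, steel, 12 mm thick, parallel to the hinge, 70 mm between its side arms, 180 mm from the hinge axis and 39 mm above the bench when the leaf is down on either side, some 50 mm from the leaf's edge. Pinch it from above, across it; it can turn in the fingers, so the gripper may point down all the way. -x points away from the hinge, y along the bar.
- leaf (a joint): angle of the first leaf about the hinge, rad: 0 flat at the start, 1.57 upright, 3.14 (its stop) flat on the other side. It moves freely, weighs 0.3 kg and falls back if let go short of upright.
- block1_mid (a point): one of three ivory ceramic milling blocks, 18 x 14 x 12 mm, 11 g, lying flat (12 mm high) in the pocket nearest the lifting bar of the loaded tray at the start. The point is the block's centre.
- block2_mid (a point): one of three ivory ceramic milling blocks, 18 x 14 x 12 mm, 11 g, lying flat (12 mm high) in the middle pocket of the loaded tray at the start. The point is the block's centre.
- block3_mid (a point): one of three ivory ceramic milling blocks, 18 x 14 x 12 mm, 11 g, lying flat (12 mm high) in the pocket nearest the hinge of the loaded tray at the start. The point is the block's centre.
Not all that is in view belongs to the job. What is shaped like the part that bears full_tray_mid but blue or purple is not meant. What is shaped like the part that bears empty_tray_mid but purple is not meant.

How it is judged:
By the outcome, as a careful person would: the job done as asked, in the order asked, and still so for the second after the job is handed in, with the robot touching nothing.
It also fails if it takes over 64 s, if anything falls off the work surface, if the arm or the gripper's body presses on something with over 40 N, if the wrist force passes 120 N, or if a joint passes its speed limit or range.

## Working session

There is one attempt and no reset: what is moved stays moved. The work goes in short steps, each a Python script; the robot and the scene stay as the last script left them, time stands still between calls to the robot, and variables do not carry over. Pictures are saved under pics/ and viewed, at most 10 in all, crops included, and the job is handed in when it is done.

```bash
mkdir -p pics
cat > h.py <<'E'
import numpy as np, cv2
from cell import env
def cal(n):
    c=env.calibration(n); f=210/np.tan(np.radians(c["fov_y"])/2)
    return c,np.array([[f,0,c["cx"]],[0,f,c["cy"]],[0,0,1.]]),np.array(c["camera_from_world"])
def rays(n,uv):
    c,K,T=cal(n); uv=np.asarray(uv,float).reshape(-1,2)
    d=(uv-K[:2,2])/K[0,0]; s=d.copy()
    for _ in range(20): s=d/(1+c["k1"]*(s**2).sum(1,keepdims=True))
    return np.c_[s,np.ones(len(s))]
def on_plane(n,uv,z):
    _,_,T=cal(n); R=T[:3,:3]; o=-R.T@T[:3,3]; w=rays(n,uv)@R
    return o+w*((z-o[2])/w[:,2])[:,None]
def deproj(n,uv,dep):
    _,_,T=cal(n); return (rays(n,uv)*np.asarray(dep).reshape(-1,1)-T[:3,3])@T[:3,:3]
def proj(n,P):
    c,K,T=cal(n); p=np.atleast_2d(P)@T[:3,:3].T+T[:3,3]; s=p[:,:2]/p[:,2:]
    return s*(1+c["k1"]*(s**2).sum(1,keepdims=True))*K[0,0]+K[:2,2]
E
python3 - <<'E'
from h import *
for n in("top","side"):
    p,d=env.grab_frame(n); cv2.imwrite(f"pics/{n}0.png",p); np.save(f"{n}0.npy",d)
    c,K,T=cal(n); print(n,c["fov_y"],c["k1"],(-T[:3,:3].T@T[:3,3]).round(),T[2,:3].round(2))
E
```

```text
top 55.629124265875824 -0.08431819481756093 [377. 112. 729.] [ 0.24  0.04 -0.97]
side 49.27832953961994 0.0443311867502078 [ 106. -360.  619.] [ 0.48  0.56 -0.67]
```

View pics/top0.png

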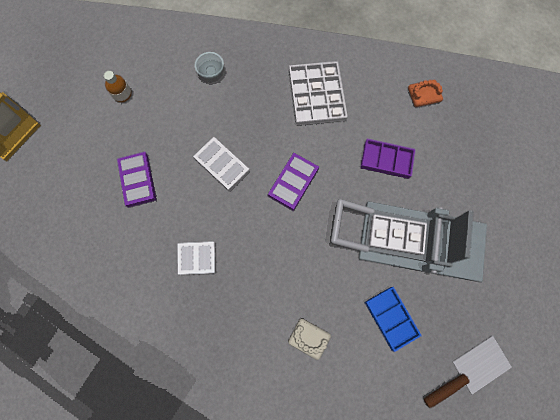

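View pics/side0.png

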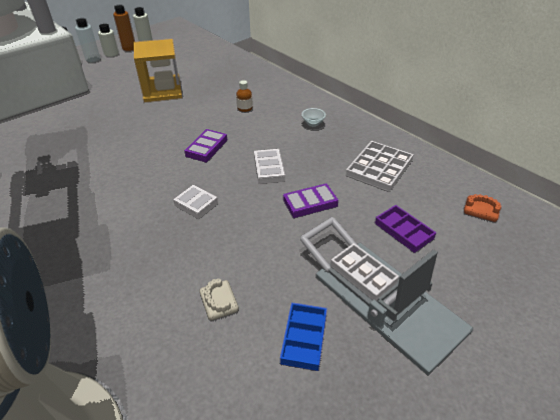

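The top view shows these candidates for the empty tray:
- (221,163): bare, three outlines. This matches the description.
- (196,258): bare, two outlines, so it is the bystander.
- (136,180) and (294,181): purple, so not meant.

The loaded tray is at (398,234) on the stand, with the bar at about (340,222) and the hinge at about (440,238). The purple tray at (388,158) and the blue one at (392,318) are decoys.

```bash
cat > m.py <<'E'
from h import *
def rect(n,p,seed,z,half=45,thr=170,lo=None):
    """bright, unsaturated blob at seed -> rectangle on plane z: centre, sizes, long-axis angle"""
    hsv=cv2.cvtColor(p,cv2.COLOR_BGR2HSV); m=((hsv[...,2]>thr)&(hsv[...,1]<40)).astype(np.uint8)
    w=np.zeros_like(m); w[seed[1]-half:seed[1]+half,seed[0]-half:seed[0]+half]=1
    m=cv2.morphologyEx(m*w,cv2.MORPH_CLOSE,np.ones((3,3)))
    cs=cv2.findContours(m,cv2.RETR_EXTERNAL,cv2.CHAIN_APPROX_NONE)[0]
    c=max(cs,key=cv2.contourArea)
    P=on_plane(n,c[:,0],z)[:,:2].astype(np.float32)
    b=cv2.boxPoints(cv2.minAreaRect(P)); e=[b[1]-b[0],b[2]-b[1]]; e.sort(key=np.linalg.norm)
    return b.mean(0),np.linalg.norm(e[1]),np.linalg.norm(e[0]),np.arctan2(e[1][1],e[1][0])
E
python3 - <<'E'
from m import *
p={n:cv2.imread(f"pics/{n}0.png") for n in("top","side")}
for n,s,z in(("top",(221,163),18),("side",(269,165),18),("top",(398,234),38),("side",(366,270),38)):
    for thr in (140,170,190): print(n,s,thr,*[np.round(x,2) for x in rect(n,p[n],s,z,thr=thr,half=38)])
d=np.load("top0.npy")
for uv in((336,222),(372,207),(437,208),(434,258),(466,213),(480,278)):
    print(uv,deproj("top",[uv],[d[uv[1],uv[0]]])[0].round(1))
a=cv2.resize(p["top"][195:290,315:495],None,fx=4,fy=4,interpolation=cv2.INTER_CUBIC)
b=cv2.resize(p["top"][130:195,185:260],None,fx=2.9,fy=2.9,interpolation=cv2.INTER_CUBIC)
o=np.zeros((580,720,3),np.uint8); o[:380]=a; o[385:385+b.shape[0],:b.shape[1]]=b
c=cv2.resize(p["side"][205:335,290:430],None,fx=1.45,fy=1.45); o[385:385+c.shape[0],300:300+c.shape[1]]=c
cv2.imwrite("pics/crop1.png",o)
E
```

```text
top (221, 163) 140 [610.74 254.64] 95.97 56.73 0.99
top (221, 163) 170 [610.28 254.66] 95.48 55.58 0.99
top (221, 163) 190 [610.17 254.75] 95.31 55.02 0.98
side (269, 165) 140 [609.16 254.02] 99.38 57.96 0.99
side (269, 165) 170 [609.3  254.75] 96.0 56.75 0.99
side (269, 165) 190 [608.87 255.01] 95.13 54.99 0.99
top (398, 234) 140 [535.99 -85.7 ] 97.04 77.17 1.57
top (398, 234) 170 [526.14 -85.84] 96.19 56.17 1.57
top (398, 234) 190 [525.98 -86.09] 95.07 55.27 1.57
side (366, 270) 140 [528.24 -69.95] 130.05 65.72 1.53
side (366, 270) 170 [526.19 -70.91] 128.86 61.88 1.51
side (366, 270) 190 [525.17 -84.81] 96.87 55.87 1.56
(336, 222) [527.4  27.2  42.8]
(372, 207) [573.7 -39.2  11.4]
(437, 208) [ 580.4 -145.9   51.8]
(434, 258) [ 491.5 -148.1   49.7]
(466, 213) [ 561.  -169.6  115.6]
(480, 278) [ 475.3 -251.1   11.6]
```

View pics/crop1.png

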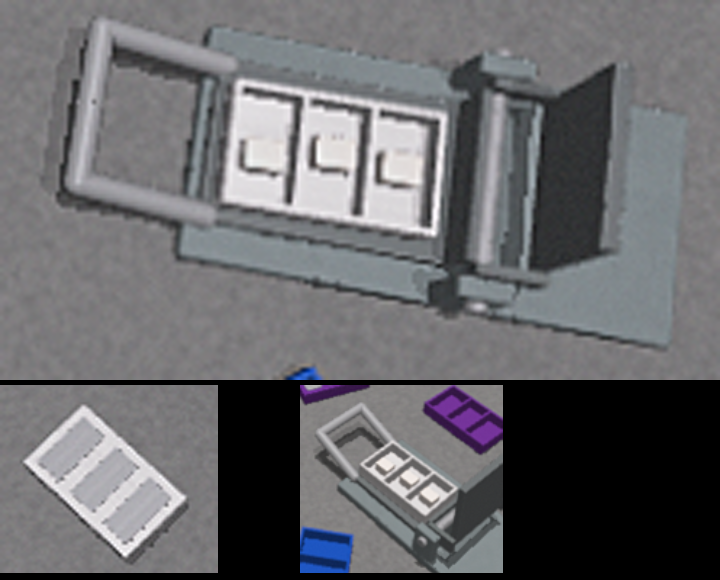

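```bash
cat >> h.py <<'E'
from scipy.spatial.transform import Rotation as Ro
def down(th):
    x=np.array([np.cos(th),np.sin(th),0]); z=np.array([0,0,-1.]); 
    return Ro.from_matrix(np.c_[x,np.cross(z,x),z]).as_quat()
def best(pos,th):
    """tool-down orientation (of the two half turns) with the less-turned last joint"""
    c=[(abs(q[5]),tuple(down(t))) for t in(th,th+np.pi) if (q:=env.ik(list(pos),list(down(t)))) is not None]
    print(pos,np.round(th,3),[round(k[0],2) for k in c]); return list(min(c)[1])
E
python3 - <<'E'
from m import *
d=np.load("top0.npy"); v,u=np.mgrid[190:260,320:360]; uv=np.c_[u.ravel(),v.ravel()]
P=deproj("top",uv,d[uv[:,1],uv[:,0]]); ok=(d[uv[:,1],uv[:,0]]>0)&(P[:,2]>39)&(P[:,2]<52)
B=P[ok]; B=B[np.abs(B[:,0]-526)<28]
print("bar n",len(B),"y range",np.percentile(B[:,1],[2,50,98]).round(1),"ztop",np.percentile(B[:,2],95).round(1),"slope dy/dx",np.polyfit(B[:,0],B[:,1],1)[0].round(3))
A=P[ok]; A=A[(A[:,1]<15)&(A[:,1]>0)] if 1 else A
print("arms x",np.percentile(A[:,0],[2,25,75,98]).round(1))
for p,t in(((526,-86,60),np.pi/2),((526,29,60),0),((526,-331,60),0)): best(p,t)
o=best((609.7,254.8,120),0.987)
env.grip(85,40)
env.move_to([609.7,254.8,120],o)
env.move_l([609.7,254.8,20],vel=120); g=env.move_l([609.7,254.8,1],vel=40,guard=15)
env.grip(40,40)
print(g,env.get_eef_pos(),env.get_gripper_width(),env.get_grip_force(),env.get_clock())
E
```

```text
bar n 213 y range [19.4 26.  31.3] ztop 45.9 slope dy/dx 0.002
arms x [492.6 495.1 566.1 568.9]
(526, -86, 60) 1.571 [np.float64(0.16), np.float64(2.98)]
(526, 29, 60) 0 [np.float64(1.62), np.float64(1.52)]
(526, -331, 60) 0 [np.float64(1.01), np.float64(2.13)]
(609.7, 254.8, 120) 0.987 [np.float64(0.98), np.float64(2.16)]
False [610.00361225 254.94896177   1.46263623] 55.3520869859902 43.05986300110817 4.1583
```

Run:
```python
from m import *
env.move_l([609.7,254.8,150],vel=150)
p=cv2.imread("pics/top0.png"); a=[rect("top",p,(398,234),38,thr=t,half=38)[3]%np.pi for t in(170,180,190)]; print(np.round(a,4))
th=float(np.median(a))
c=[525.8,-85.6]; o=best((*c,150),th)
env.move_to([*c,150],o); env.move_l([*c,60],vel=100)
p,_=env.grab_frame("side"); q,_=env.grab_frame("top"); 
cv2.imwrite("pics/hold.png",np.hstack([cv2.resize(p[170:330,270:430],(390,390)),cv2.resize(q[170:300,330:460],(390,390))]))
print(env.get_wrist_force(),env.get_eef_pos(),env.get_gripper_width(),env.get_clock())
```

```text
[1.5706 1.5706 1.5705]
(525.8, -85.6, 150) 1.571 [np.float64(0.16), np.float64(2.98)]
[-0.32933817  0.75088321 -0.32407554] [526.34710418 -85.67313009  60.68295132] 54.671177031269316 7.7667
```

View pics/hold.png

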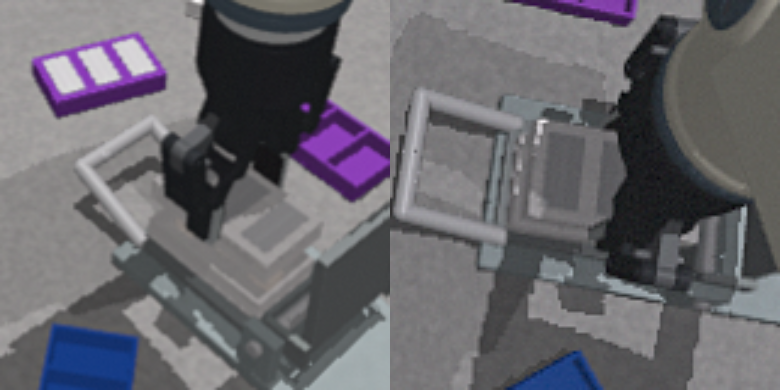

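The tray is held level over the loaded one and lined up with it, so I'm lowering it.

Run:
```python
from m import *
g=env.move_l([525.4,-85.6,36.5],vel=25,guard=6)
print(g,env.get_eef_pos(),env.get_wrist_force())
x,y,z=env.get_eef_pos()
env.grip(72); env.move_l([525.4,-85.6,90],vel=80); env.move_l([525.4,29,150],vel=200)
env.move_to([526,29,130],best((526,29,130),0))
p,_=env.grab_frame("side"); q,d=env.grab_frame("top"); cv2.imwrite("pics/q.png",q)
for thr in(150,170,190):
  for n,i,s in(("top",q,(400,232)),("side",p,(364,264))): print(n,thr,*[np.round(v,3) for v in rect(n,i,s,56,thr=thr,half=40)])
cv2.imwrite("pics/placed.png",np.hstack([cv2.resize(p[190:330,290:430],(390,390)),cv2.resize(q[170:300,330:460],(390,390))]))
print(env.get_clock())
```

```text
True [525.21572212 -85.54967455  39.36794217] [-1.36572446  0.18744397  7.27464755]
(526, 29, 130) 0 [np.float64(1.62), np.float64(1.52)]
top 150 [ 533.12 -111.77] 143.006 85.03 0.115
side 150 [545.747 -71.191] 140.029 101.945 1.511
top 170 [ 533.253 -112.567] 144.106 81.359 0.1
side 170 [523.922 -97.041] 73.685 57.727 1.57
top 190 [ 526.136 -114.274] 131.085 75.115 0.075
side 190 [523.922 -96.947] 73.546 56.746 1.569
11.95
```

View pics/placed.png

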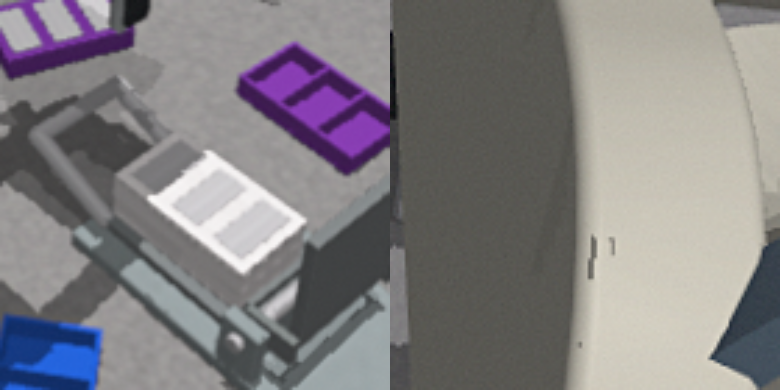

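The upper tray sits flush and square on the loaded one, with its edges aligned in the side view. Next I'll pinch the bar.

Run:
```python
from m import *
env.grip(42); env.move_l([530,26,60],vel=100)
f0=np.array(env.get_wrist_force()); g=env.move_l([530,26,20],vel=50,guard=12)
f1=np.array(env.get_wrist_force())
env.grip(5,40); 
print(g,env.get_eef_pos(),env.get_gripper_width(),f0.round(1),f1.round(1),np.round(env.get_wrist_force(),1),np.round(env.get_joint_efforts(),1))
y=26.
for i in range(4):
    f=env.get_wrist_force()[1]-f0[1]
    if abs(f)<2: break
    y+=np.sign(f)*min(1,abs(f)/10); env.move_l([530,y,20],vel=20); print(round(y,2),np.round(env.get_wrist_force(),1),np.round(env.get_eef_pos(),2))
print(env.get_clock())
```

```text
False [530.23328619  25.30581266  20.39850749] 10.627113613555746 [-0.   0.2 -0.1] [-1.6 -0.   0.7] [-0.3 -5.2  1.9] [  3.3 -56.  -20.2   1.   -0.2  -0.2]
25.46 [-0.4 -3.1  6.4] [530.22  25.26  20.34]
25.14 [-1.1 -1.3  5.5] [530.24  25.24  20.37]
15.0333
```

```bash
cat > swing.py <<'E'
from m import *
Y0=25.1; Z0=20.
def swing(a0,a1,step=7.5,vel=70,lim=40):
    n=max(1,int(round((a1-a0)/step)))
    for a in np.linspace(a0,a1,n+1)[1:]:
        r=np.radians(a); g=env.move_l([530,Y0-180*(1-np.cos(r)),Z0+180*np.sin(r)],vel=vel,guard=lim)
        f=np.array(env.get_wrist_force()); print(round(a,1),f.round(1),round(env.get_gripper_width(),1),g)
        if g: return False
    return True
E
python3 - <<'E'
from swing import *
swing(0,75)
p,_=env.grab_frame("side"); cv2.imwrite("pics/up.png",cv2.resize(p[100:400,250:550],(590,590))); print(env.get_clock())
E
```

```text
7.5 [ 1.1  2.9 -3.1] 10.3 False
15.0 [ 0.5  6.6 -1.3] 10.4 False
22.5 [-0.4 10.4  0.7] 10.6 False
30.0 [-0.9 13.6  3.9] 10.4 False
37.5 [-4.5 17.3  9.3] 10.5 False
45.0 [-6.5 22.1 18.9] 10.7 False
52.5 [-9.  21.9 23.1] 10.8 False
60.0 [-11.7  19.8  28.6] 10.6 False
67.5 [-14.6  12.7  28. ] 10.0 False
75.0 [-15.    8.   27.1] 10.5 False
19.9167
```

View pics/up.png

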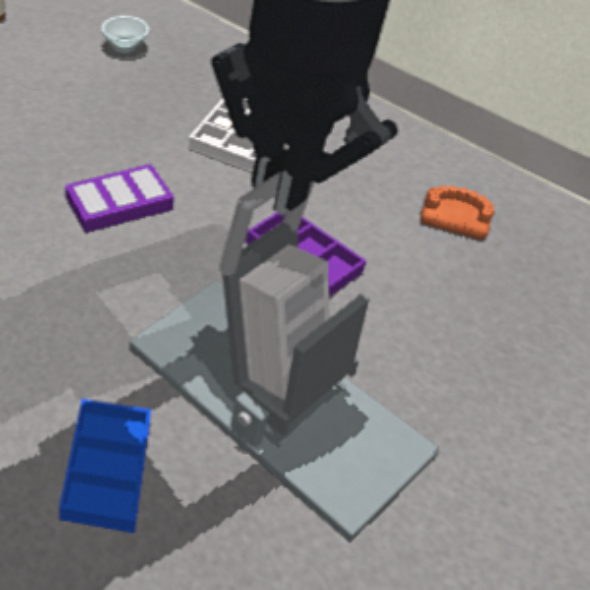

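The leaf is at about 75° with both trays stacked against the fence and closed up. The wrist force shows a 1–2 mm path bias, so I'll relieve that before going over.

Run:
```python
from swing import *
r=np.radians(75); y=Y0-180*(1-np.cos(r)); z=Z0+180*np.sin(r)
for dx,dz in((-1,1),(-2,2),(-2,3)):
    env.move_l([530+dx,y,z+dz],vel=20); f=np.array(env.get_wrist_force()); print(dx,dz,f.round(1),np.round(env.get_eef_pos(),2),env.get_clock())
    if abs(f[2])<8: break
```

```text
-1 1 [-9.1  5.2 15.4] [ 527.36 -107.85  195.35] 20.1667
-2 2 [-3.3  2.2  3.1] [ 527.3  -108.3   195.59] 20.4167
```

Run:
```python
from swing import *
X,Z,R=528.,22.,180.; H=Y0-180
for a in np.arange(80,178,6.):
    r=np.radians(a); g=env.move_l([X,H+R*np.cos(r),Z+R*np.sin(r)],vel=60 if a<165 else 40,guard=35)
    f=np.array(env.get_wrist_force()); fr=f[1]*np.cos(r)+f[2]*np.sin(r)
    print(a,f.round(1),round(fr,1),np.round([X,R],1),round(env.get_gripper_width(),1),g)
    if g: break
    X+=np.clip(f[0]*.06,-1,1); R+=np.clip(fr*.05,-1,1)
print(X,R,np.round(env.get_eef_pos(),1),env.get_clock())
p,_=env.grab_frame("side"); cv2.imwrite("pics/over.png",cv2.resize(p[120:420,250:550],(590,590)))
```

```text
80.0 [-5.3  3.4  5. ] 5.5 [528. 180.] 10.6 False
86.0 [-4.2  1.6  4.9] 5.0 [527.7 180.3] 10.5 False
92.0 [-4.   1.3  1.7] 1.7 [527.4 180.5] 10.3 False
98.0 [-4.9  0.8  1.1] 1.0 [527.2 180.6] 10.6 False
104.0 [-6.4 -0.   1. ] 1.0 [526.9 180.7] 10.3 False
110.0 [-5.2  0.8 -1.4] -1.5 [526.5 180.7] 10.5 False
116.0 [-5.  -0.   0.2] 0.2 [526.2 180.6] 10.6 False
122.0 [-5.1  2.1 -1.9] -2.7 [525.9 180.6] 10.4 False
128.0 [-5.2  1.  -2. ] -2.2 [525.6 180.5] 10.6 False
134.0 [-4.4  1.1 -0.7] -1.2 [525.3 180.4] 10.5 False
140.0 [-4.   1.2 -2.1] -2.3 [525.  180.3] 10.4 False
146.0 [-2.1  1.1 -1.1] -1.6 [524.8 180.2] 10.7 False
152.0 [ 0.4  1.4 -1.8] -2.1 [524.6 180.1] 10.1 False
158.0 [ 1.5  0.  -0.6] -0.3 [524.7 180. ] 10.6 False
164.0 [ 1.6  1.6 -0.3] -1.6 [524.8 180. ] 10.2 False
170.0 [-0.7  2.3 -0.1] -2.3 [524.9 179.9] 10.0 False
176.0 [-3.1  0.8 -1. ] -0.9 [524.8 179.8] 10.3 False
524.6275683806019 179.78348145592847 [ 524.7 -334.3   34.1] 28.6
```

View pics/over.png

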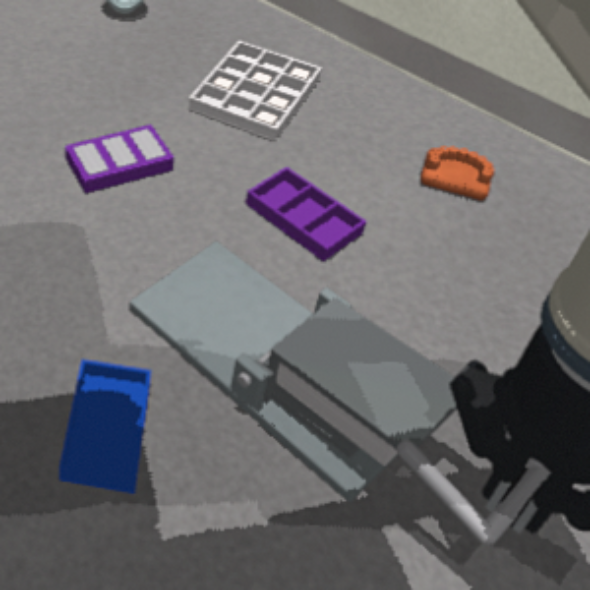

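The leaf is almost down on the far side, with the trays sandwiched between the two leaves. Now I'll press it to its stop, let go and retreat.

Run:
```python
from swing import *
g=env.move_l([524.6,-334.6,15],vel=25,guard=25)
print(g,np.round(env.get_eef_pos(),2),np.round(env.get_wrist_force(),1))
x,y,z=env.get_eef_pos(); env.move_l([524.6,y,z],vel=20); env.pause(.3)
env.grip(45); env.move_l([524.6,y,110],vel=100)
env.move_to([480,150,250],env.get_orientation())
env.pause(.5)
p,_=env.grab_frame("side"); q,d=env.grab_frame("top"); np.save("end.npy",d)
cv2.imwrite("pics/end.png",np.hstack([cv2.resize(p[180:420,270:510],(390,390)),cv2.resize(q[150:350,360:560],(390,390))]))
print(env.get_clock(),np.round(env.get_eef_pos(),1))
for y in(-320,-300,-250,-230,-200,-180):
    u=proj("top",[[526,y,56]])[0].round().astype(int)
    if 0<=u[0]<560: print(y,u,deproj("top",[u],[d[u[1],u[0]]])[0].round(1))
    u=proj("side",[[526,y,56]])[0].round(); print("side",u)
```

```text
True [ 524.71 -334.79   20.91] [-2.7  1.2  9.4]
33.7 [480. 150. 250.]
-320 [531 253] [389.5  75.1 670.5]
side [505. 363.]
-300 [521 252] [390.   75.2 668.1]
side [490. 352.]
-250 [494 247] [391.4  76.4 662. ]
side [457. 327.]
-230 [483 245] [392.5  76.  657.3]
side [444. 318.]
-200 [466 243] [393.7  76.4 651.1]
side [426. 305.]
-180 [455 241] [394.4  77.5 648.4]
side [415. 296.]
```

View pics/end.png

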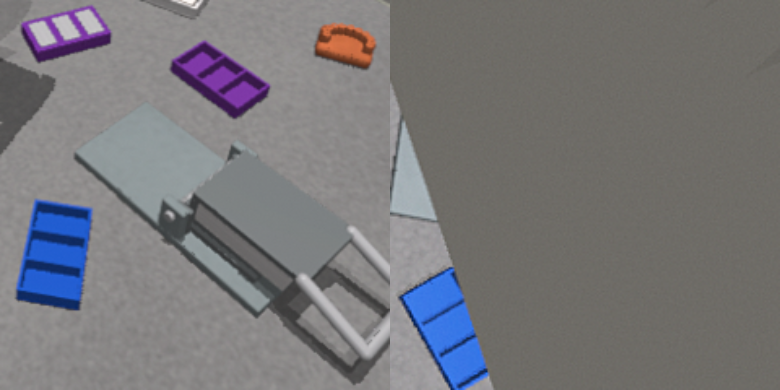

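The leaf is lying over on the far side, and no blocks have spilled in view. One depth check that it is flat, then I'll hand in.

Run:
```python
from h import *
p,d=env.grab_frame("side")
uv=proj("side",[[526,y,60] for y in(-180,-200,-220,-240,-250)]).round().astype(int)
print(deproj("side",uv,d[uv[:,1],uv[:,0]]).round(1))
v,u=np.mgrid[300:420,450:560]; uv=np.c_[u.ravel(),v.ravel()]; dd=d[uv[:,1],uv[:,0]]
P=deproj("side",uv,dd); B=P[(dd>0)&(P[:,1]<-315)&(P[:,1]>-350)&(P[:,2]>25)]; print("bar",len(B),np.percentile(B,[5,50,97],axis=0).round(1))
print(np.round(env.get_wrist_force(),1))
```

```text
[[ 522.7 -180.9   65. ]
 [ 522.4 -201.8   65.2]
 [ 521.9 -222.    65.6]
 [ 521.3 -241.4   66.1]
 [ 521.2 -251.    65.2]]
bar 793 [[ 481.6 -338.9   39.7]
 [ 517.7 -331.7   43.8]
 [ 558.  -316.4   50.4]]
[0.3 0.4 0.7]
```

```bash
python3 -c "
from cell import env
print(env.get_clock(), env.job_done())"
```

```text
the job is handed in; nothing more can be done
33.75 None
```

I laid the matching empty tray squarely on the loaded one, swung the leaf fully over until it lay flat on the far side, and handed the job in at 33.75 s. No blocks are in view outside the trays, but they end up enclosed, so I could not see them in the pockets directly.

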